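Push the slumped seaweed cakes back on their stands

TASK

Tidy the market display: the wrapped seaweed cakes with the red and the yellow label have slumped forward onto the front bars of their stands. With the fingertips, gently push each one back past upright until it rests leaning on the back bar of its own stand, without gripping, lifting or carrying it. Leave the green-label cake and the bowl, jar and tin as they are.

Things in the scene. Friction and masses are not known exactly. Their poses are not given: they have to be found in the camera images.
- cake_red: black disc 130 mm across, 30 mm thick, 0.25 kg, red label on both faces. Origin: disc centre; x axis = disc axis, front (robot side) to back. Starts 26 deg forward (x axis 26 deg above level): front face's top 135 mm high, 72 mm in front of the stand origin. Stands by itself within 15 deg of upright; tipped further back it falls on the back bar, resting 20 deg back. Under 3 N at the top tips it.
- stand_red: wooden stand of the red-label cake, fixed; base 150 x 170 x 12 mm. Origin: centre of its underside, on the table; x axis points front (robot side) to back, z up. The cake sits on its rim in a V seat, lowest point 18 mm high. 10 mm steel bars along y: front bar 46 mm in front of the origin, 70 mm high; back bar 50 mm behind, 100 mm high; posts 76 mm to either side.
- cake_yellow: black disc 130 mm across, 30 mm thick, 0.25 kg, yellow label on both faces. Origin: disc centre; x axis = disc axis, front (robot side) to back. Starts 26 deg forward (x axis 26 deg above level): front face's top 135 mm high, 72 mm in front of the stand origin. Stands by itself within 15 deg of upright; tipped further back it falls on the back bar, resting 20 deg back. Under 3 N at the top tips it.
- stand_yellow: wooden stand of the yellow-label cake, fixed; base 150 x 170 x 12 mm. Origin: centre of its underside, on the table; x axis points front (robot side) to back, z up. The cake sits on its rim in a V seat, lowest point 18 mm high. 10 mm steel bars along y: front bar 46 mm in front of the origin, 70 mm high; back bar 50 mm behind, 100 mm high; posts 76 mm to either side.
- cake_green: black disc 130 mm across, 30 mm thick, 0.25 kg, green label on both faces. Origin: disc centre; x axis = disc axis, front (robot side) to back. It already leans back about 20 degrees on its back bar, as it should.
- stand_green: wooden stand of the green-label cake, fixed; base 150 x 170 x 12 mm. Origin: centre of its underside, on the table; x axis points front (robot side) to back, z up. The cake sits on its rim in a V seat, lowest point 18 mm high. 10 mm steel bars along y: front bar 46 mm in front of the origin, 70 mm high; back bar 50 mm behind, 100 mm high; posts 76 mm to either side.
- bowl: small steel bowl, 96 mm across, 40 mm high, near the front of the stands. Bystander, loose; origin at the centre of its underside.
- jar: amber jar with a red lid, 60 mm across, 85 mm high, beyond the stands. Bystander, loose; origin at the centre of its underside.
- tin: tin with a green label, 56 mm across, 75 mm high, beyond the stands. Bystander, loose; origin at the centre of its underside.
There are look-alikes about, which are no part of the job. What is shaped like the cake_red but blue is not meant. Leave any purple look-alike of the cake_yellow alone.

How it is judged:
By the outcome, as a careful person would: the job done as asked, in the order asked, and still so for the second after the job is handed in, with the robot touching nothing.
It also fails if it takes over 53 s, if anything falls off the work surface, if the arm or the gripper's body presses on something with over 40 N, if the wrist force passes 120 N, or if a joint passes its speed limit or range.

ROBOT

A 7-joint arm with a two-finger parallel gripper is mounted at the origin on the work surface. World frame = base frame: x ahead of the robot, y to its left, z up, the work surface at z = 0. Lengths are in m, angles in degrees, forces in N, time in s.
With the tool pointing down it reaches from about 0.425 to 0.8 m from the base axis. Payload 8.3 kg.
Tool frame: the origin (TCP) lies between the finger pads; the fingertips stand 25 mm ahead of it and the grasp point (between the pads) lies 6 mm ahead of it; z points along the fingers, y is the line along which they close (so a half turn about z gives the same grasp; the last joint's range is limited). The gripper opens to 85 mm and grips with 20 to 120 N. Pads are 22 mm wide; open, the fingers measure 114 mm over their backs; the gripper's body (76 mm by 85 mm) begins 54 mm behind the grasp point. The pads swing forward as they close: fully open they stand 13 mm farther back than shut.
Start: joints at [60.281, 21.967, 0.94, 78.501, -0.361, 79.538, -2.664], TCP at [0.275, -0.561, 0.256] pointing down, gripper open.
Joint ranges: [-169.22, 169.22], [-14.56, 117.87], [-87.37, 89.26], [10.42, 133.3], [-82.24, 262.24], [0.94, 117.77], [-172.7, 172.7]. Speed limits (degrees/s): [136.94, 136.94, 172.46, 172.46, 180, 180, 180].

INTERFACE

Orientations are given as [roll, pitch, yaw] about the fixed x, y, z axes, in that order (R = Rz(yaw) Ry(pitch) Rx(roll)).
In Python, from plant import robot, cams gives the robot as it stands. The module is installed in compiled form; this text tells all that it offers.
- The arm moves only by the shell command python3 -m crank 'ROWS' [FORCE]. ROWS is JSON, one flat list of numbers, 5 for each row, row after row: the shift along the tool's x, y, z in mm, then the turn about the tool's z in degrees, then the opening, from 0 (shut) to 1 (fully open). A call has 1 to 20 rows; each row is the pose to reach, as a shift and turn from the pose commanded when the call began, along the tool's axes at that moment; what a row does not reach only later rows make up. A row lasts 1/8 s, in which the tool goes at most 62.5 mm and 10.7 degrees, less where a joint would pass 70% of its speed; a pose out of reach is approached as far as the arm can. A call with a gripper value outside its range is refused whole. The fingers move at their own pace and stop on an object; FORCE is the grip in N (left out, the last holds). Time passes only in rows, so rows that repeat a pose let the fingers close. It gives the time, the measured TCP pose, the force, the opening and the grip force at its end, in the units of the state.
- robot.observe(): the state, without advancing time (a new reading comes with each control period).
- cams.get_image(name): name is "scene" or "top" or "wrist"; returns a dict with "frame" (400x640x3 uint8, blue, green, red), "range_z" (400x640 float32, m along the optical axis (not along the pixel's ray), 0 where there is no reading), "fov_y" (degrees; the focal length in pixels is half the picture's height over the tangent of half this angle, whatever the lens; pixels are square), "cx", "cy" (the principal point, pixels), "dist" ([k1, k2, p1, p2, k3] as OpenCV has them; the pictures are not rectified), "position" and "attitude" of the camera in the world; the wrist camera has in their place "hand_eye" (4x4, takes a point from camera to tool coordinates, whose origin is the TCP and whose axes are the flange's). Camera axes: x right, y down, z forward; pixel columns grow to the right and rows downward; lengths in m; the calibration is good to about 2 mm. A picture is of the moment at which its call begins: read the wrist's pose just before it.
- robot.hand_in(): hands the job in; it is judged then, once.
The state is a dict: "time_s": time; "joint_positions": joint angles; "joint_velocities": joint speeds; "joint_efforts": joint torques, N m; "ee_pos": TCP position; "orientation": TCP orientation; "force": force on the tool from outside, world axes, zero at the start; "ft_torque": the same for the moment, N m; "width": finger opening in m; "finger_force": force on a finger pad.
Only numpy, scipy, OpenCV 4.12 (cv2) and the standard library are available. Lean on these libraries where they do the work, as an engineer would, in place of code of your own. Each camera call takes 0.05 s, during which the arm holds its last target. There are 200 camera calls.

## Working session

There is one attempt and no reset: what is moved stays moved. The work goes in short steps, Python scripts to look and compute and a shell command to move; the robot and the scene stay as the last step left them, time stands still between calls to the robot, and variables do not carry over. Pictures are saved under pics/ and viewed, at most 10 in all, crops included, and the job is handed in when it is done.

```bash
mkdir -p pics
cat > h.py <<'E'
import numpy as np,cv2
from scipy.spatial.transform import Rotation as R
from plant import robot,cams
def pts(d,T=None):
    f=200/np.tan(np.radians(d["fov_y"]/2));K=np.array([[f,0,d["cx"]],[0,f,d["cy"]],[0,0,1]])
    v,u=np.mgrid[0:400,0:640]
    n=cv2.undistortPoints(np.stack([u,v],-1).reshape(-1,1,2).astype(float),K,np.array(d["dist"])).reshape(400,640,2)
    z=d["range_z"][...,None];P=np.concatenate([n*z,z],-1)
    if T is None:
        return P@R.from_euler('xyz',d["attitude"],degrees=True).as_matrix().T+np.array(d["position"])
    P=P@T[:3,:3].T+T[:3,3]; s=T_s
    return P
E
python3 - <<'E'
from h import *
s=robot.observe();print(s)
for n in("scene","top"):
    d=cams.get_image(n);print(n,d["position"],d["attitude"],d["fov_y"]);cv2.imwrite(f"pics/{n}0.png",d["frame"]);np.savez(f"{n}.npz",P=pts(d) if np.size(d["attitude"])==3 else 0,f=d["frame"])
E
```

```text
{'time_s': 0.0, 'joint_positions': array([60.27917518, 22.01571732,  0.9395228 , 78.56230042, -0.36013414,
       79.53882236, -2.66466819]), 'joint_velocities': array([-0.08979661,  0.10268187, -0.11544406, -0.00235805, -0.0619899 ,
       -0.0456948 ,  0.11542232]), 'joint_efforts': array([ 4.73772943e-04, -6.27595997e+01,  8.44258815e-01, -3.71832025e+01,
        1.62536104e-02,  1.39934983e-02,  1.84215924e-05]), 'ee_pos': array([ 0.27493882, -0.56076078,  0.25526612]), 'orientation': array([-1.79886077e+02,  3.45969520e-03,  2.61190428e+01]), 'force': array([ 0.53759612, -0.67614413, -0.66257775]), 'ft_torque': array([-0.0581377 , -0.01669381, -0.01529557]), 'finger_force': 0.0, 'width': 0.08514494431073219}
scene [ 1.53227787 -0.39078898  0.74698437] [-122.59122239   -0.67252226   63.38168501] 43.092630012228604
top [0.45314434 0.08729055 1.06624772] [-172.3030221    -1.37215546  -89.47632544] 49.80377202041373
```

View pics/scene0.png

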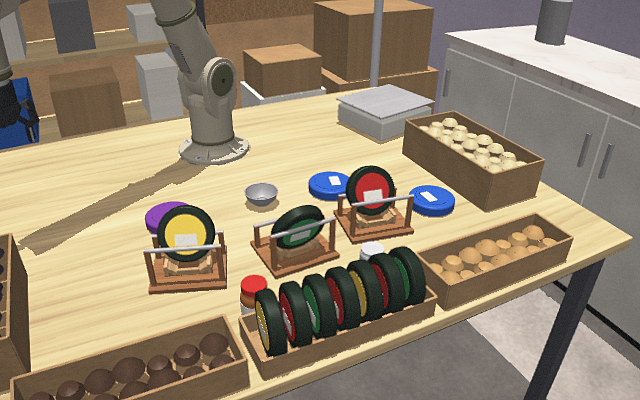

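View pics/top0.png

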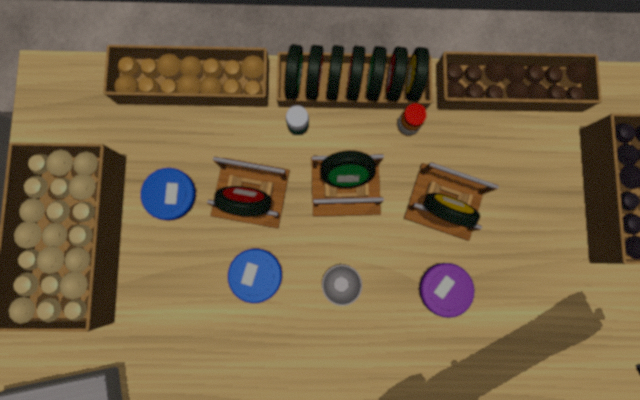

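The scene picture shows the green-label cake in the centre (300,228), red at (370,190) and yellow at (187,235). In the top picture, red (243,200) and yellow (450,208) stand in wooden stands, slumped toward the robot. The flat blue discs at (168,193) and (255,275) and the purple one at (447,290) are look-alikes, as are the discs in the rear crate. The bowl is at (341,284). Only the two discs in the stands fit the description.

Run:
```python
from h import *
z=np.load("top.npz");P=z["P"];f=z["f"]
cv2.imwrite("pics/crop.png",cv2.resize(f[140:320,190:510],None,fx=2.5,fy=2.5))
print("table z",np.median(P[250:330,150:200,2]))
v,u=np.mgrid[0:400,0:640]
for n,c in (("red",(249,190)),("yel",(452,200)),("grn",(347,185))):
    m=(abs(u-c[0])<58)&(abs(v-c[1])<50)&(P[...,2]>.006)
    Q=P[m]
    b=Q[(Q[:,2]<.017)];lab=None
    r=cv2.minAreaRect((b[:,:2]*1000).astype(np.float32));print(n,"base",r,len(b))
    h=cv2.cvtColor(f,cv2.COLOR_BGR2HSV)
    hh=h[...,0].astype(int);tgt={"red":0,"yel":26,"grn":70}[n]
    dm=np.minimum(abs(hh-tgt),180-abs(hh-tgt))
    mm=m&(dm<6)&(h[...,1]>170)&(P[...,2]>.05)
    F=P[mm];cc=F.mean(0);_,_,V=np.linalg.svd(F-cc);nn=V[2]*np.sign(V[2][0]);print(" face",len(F),cc.round(4),nn.round(3),"elev",np.degrees(np.arcsin(nn[2])),"yaw",np.degrees(np.arctan2(nn[1],nn[0])))
    H=Q[Q[:,2]>.12];print(" top",H.mean(0).round(4),Q[:,2].max())
for n,w in(("bowl",(341,284)),("purple",(447,290)),("blue",(255,275)),("jar",(414,115)),("tin",(297,118))):print(n,P[w[1],w[0]].round(3))
for n,ps in(("redback",[(219,160),(284,169)]),("redfront",[(212,205),(277,213)]),("yelback",[(430,168),(490,186)]),("yelfront",[(417,208),(477,227)])):
  for a in ps:
    q=P[a[1]-3:a[1]+4,a[0]-3:a[0]+4].reshape(-1,3);print(n,q[np.argmax(q[:,2])].round(3))
```

```text
table z 0.0008084135535743053
red base ((617.766845703125, 256.6815185546875), (267.7604064941406, 230.96902465820312), 88.3047866821289) 1953
 face 345 [0.5916 0.2484 0.1033] [ 0.977 -0.12   0.179] elev 10.326338571724843 yaw -6.981406901319289
 top [0.5582 0.245  0.1808] 1.0662477171447888
yel base ((599.778076171875, -233.1572265625), (201.60980224609375, 260.5324401855469), 85.38783264160156) 2239
 face 287 [ 0.574  -0.2259  0.1117] [ 0.911 -0.331  0.247] elev 14.306467997754849 yaw -19.944663415869314
 top [ 0.5441 -0.1983  0.1943] 1.0662477171447888
grn base ((622.029296875, -2.9228363037109375), (291.3709716796875, 184.6726531982422), 74.70307159423828) 1656
 face 486 [0.6465 0.0116 0.1053] [0.988 0.091 0.124] elev 7.10500062558855 yaw 5.28694483042716
 top [0.6554 0.0177 0.1955] 1.0662477171447888
bowl [0.393 0.02  0.007]
purple [ 0.382 -0.231  0.03 ]
blue [0.413 0.225 0.03 ]
jar [ 0.793 -0.147  0.083]
tin [0.785 0.131 0.073]
redback [0.672 0.303 0.108]
redback [0.648 0.163 0.108]
redfront [0.574 0.306 0.12 ]
redfront [0.556 0.177 0.079]
yelback [ 0.665 -0.184  0.105]
yelback [ 0.623 -0.315  0.107]
yelfront [0.453 0.087 1.066]
yelfront [ 0.532 -0.268  0.119]
```

View pics/crop.png

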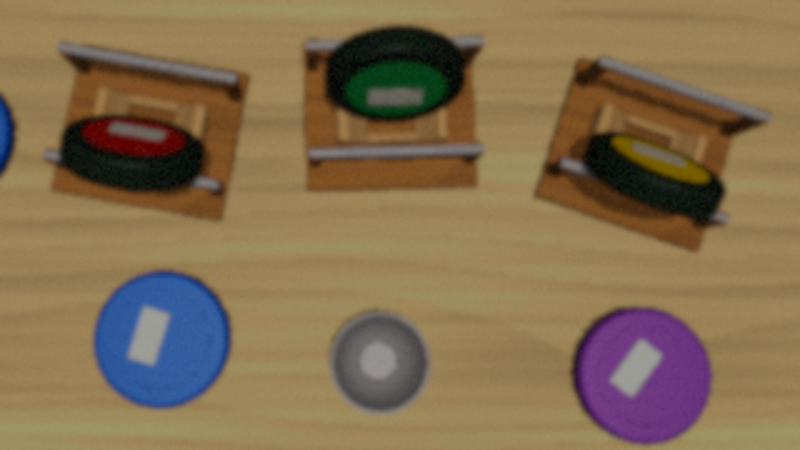

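The enlarged crop confirms the red-label cake (130,150) and yellow-label cake (650,170), both in wooden stands and tipped forward. Blue and purple discs lie flat without stands.

```bash
cat >> h.py <<'E'
def ray(d,uv,z):
    f=200/np.tan(np.radians(d["fov_y"]/2));K=np.array([[f,0,d["cx"]],[0,f,d["cy"]],[0,0,1]])
    n=cv2.undistortPoints(np.array(uv,float).reshape(-1,1,2),K,np.array(d["dist"])).reshape(-1,2)
    v=np.c_[n,np.ones(len(n))]@R.from_euler('xyz',d["attitude"],degrees=True).as_matrix().T;p=np.array(d["position"])
    return p+v*((z-p[2])/v[:,2:])
E
python3 - <<'E'
from h import *
d=cams.get_image("top")
c=lambda L:np.array(L)/2.5+[190,140]-0.3
for n,base,bar in (("red",[(52,190),(222,220),(247,73)],[(62,47),(238,78)]),("yel",[(537,195),(700,250),(578,60)],[(600,63),(768,118)])):
    B=ray(d,c(base),.012)[:,:2];b=ray(d,c(bar),.1)[:,:2]
    e=B[0]-B[1];yaw=np.arctan2(-e[0],e[1]);e2=b[0]-b[1];y2=np.arctan2(-e2[0],e2[1])
    print(n,"yaw",np.degrees([yaw,y2]),"len",np.hypot(*e),np.hypot(*e2))
    y=(yaw+y2)/2;x=np.array([np.cos(y),np.sin(y)])
    cen=[(B[0]+B[1])/2+.075*x, b.mean(0)-.05*x, (B[1:].mean(0)+.085*np.array([-x[1],x[0]])) if n=="red" else B[[0,2]].mean(0)-.085*np.array([-x[1],x[0]])]
    print(np.round(cen,4)); o=np.mean(cen,0); print("origin",o.round(4))
    for k in(-.072,-.045,0,.03): print(k,(o+k*x).round(3))
E
```

```text
red yaw [-9.39727479 -9.36747605] len 0.16860369254982865 0.1628951643791595
[[0.6145 0.2446]
 [0.6142 0.2434]
 [0.614  0.2468]]
origin [0.6143 0.2449]
-0.072 [0.543 0.257]
-0.045 [0.57  0.252]
0 [0.614 0.245]
0.03 [0.644 0.24 ]
yel yaw [-18.13547363 -17.77591907] len 0.16851456339204174 0.1615578676413456
[[ 0.5999 -0.2392]
 [ 0.5968 -0.2391]
 [ 0.5969 -0.2386]]
origin [ 0.5979 -0.2389]
-0.072 [ 0.529 -0.217]
-0.045 [ 0.555 -0.225]
0 [ 0.598 -0.239]
0.03 [ 0.626 -0.248]
```

```bash
python3 -m crank '[325,-243,0,20,0, 325,-243,0,20,0, 325,-243,0,20,0, 325,-243,0,20,0, 325,-243,0,20,0, 325,-243,0,20,0, 325,-243,0,20,0, 325,-243,0,20,0, 325,-243,0,20,0, 563,-643,0,35.5,0, 563,-643,0,35.5,0, 563,-643,0,35.5,0, 563,-643,0,35.5,0, 563,-643,0,35.5,0, 563,-643,0,35.5,0, 563,-643,0,35.5,0, 563,-643,0,35.5,0, 563,-643,0,35.5,0, 563,-643,0,35.5,0, 563,-643,0,35.5,0]' 20
```

```text
time_s: 2.65
ee_pos: [0.4984, 0.2618, 0.2563]
orientation: [179.9, -0.0, -9.6]
force: [0.5, 0.9, 0.2]
width: -0.0001
finger_force: 0.0
```

```bash
python3 -m crank '[0,-2,40,0,0, 0,-2,80,0,0, 0,-2,116,0,0, 0,-2,116,0,0, 10,-2,116,0,0, 20,-2,116,0,0, 25,-2,116,0,0, 28,-2,116,0,0, 31,-2,116,0,0, 34,-2,116,0,0, 37,-2,116,0,0, 40,-2,116,0,0, 43,-2,116,0,0, 46,-2,116,0,0]'
python3 -c "
from h import *
d=cams.get_image('scene');cv2.imwrite('pics/s1.png',cv2.resize(d['frame'][120:280,130:450],None,fx=2.5,fy=2.5))"
```

```text
time_s: 4.4
ee_pos: [0.5435, 0.2585, 0.1403]
orientation: [-180.0, -0.0, -9.4]
force: [-0.5, 1.2, -0.3]
width: 0.0003
finger_force: 0.1
```

View pics/s1.png

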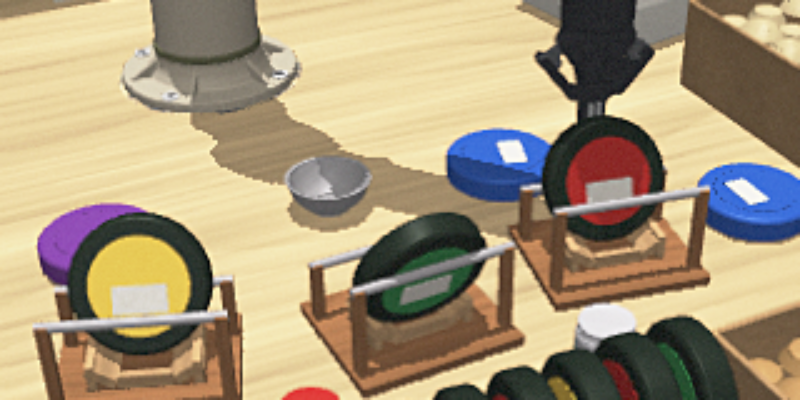

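The picture shows the shut fingertips centred at the red cake's top (592,110), and the cake beginning to rise. I'll keep pushing.

```bash
python3 -m crank '[3,0,0,0,0, 6,0,0,0,0, 9,0,0,0,0, 12,0,0,0,0, 15,0,0,0,0, 18,0,0,0,0, 21,0,0,0,0, 24,0,0,0,0, 27,0,0,0,0, 30,0,0,0,0, 33,0,0,0,0, 36,0,0,0,0, 39,0,0,0,0, 42,0,0,0,0, 45,0,0,0,0, 48,0,0,0,0, 51,0,0,0,0, 54,0,0,0,0, 57,0,0,0,0, 60,0,0,0,0]'
python3 -c "
from h import *
d=cams.get_image('scene');cv2.imwrite('pics/s2.png',cv2.resize(d['frame'][120:280,130:450],None,fx=2.5,fy=2.5))"
```

```text
time_s: 6.95
ee_pos: [0.6027, 0.2486, 0.1403]
orientation: [-180.0, -0.0, -9.4]
force: [0.7, -0.1, 0.2]
width: 0.0002
finger_force: 0.1
```

View pics/s2.png

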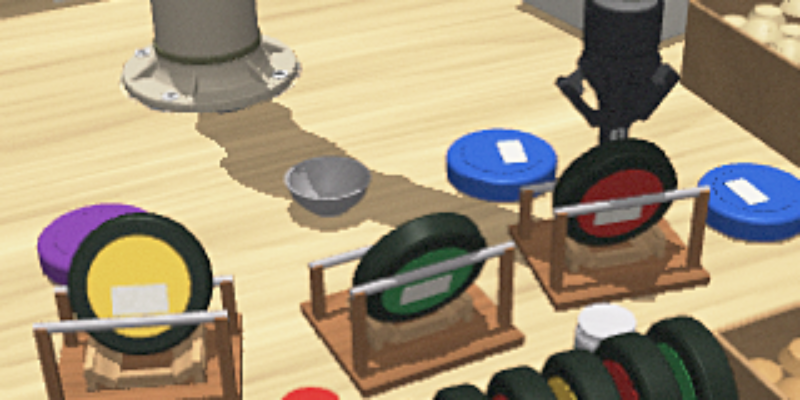

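The red cake (615,190) now looks tilted back much like green. I'll advance a little further to be sure it's past the tipping point, then retreat and check its angle.

```bash
python3 -m crank '[2,0,0,0,0, 4,0,0,0,0, 6,0,0,0,0, 8,0,0,0,0, 10,0,0,0,0, 12,0,0,0,0, 13,0,0,0,0, 13,0,0,0,0, 13,0,0,0,0, 13,0,0,0,0]'
python3 -m crank '[-10,0,0,0,0, -30,0,0,0,0, -60,0,0,0,0, -90,0,0,0,0, -120,0,0,0,0, -120,0,-60,0,0, -120,0,-116,0,0, -120,0,-116,0,0]'
python3 - <<'E'
from h import *
s=robot.observe();d=cams.get_image('top');P=pts(d)
print(s["ee_pos"],s["orientation"])
cv2.imwrite('pics/t1.png',cv2.resize(d['frame'][140:320,190:510],None,fx=2.5,fy=2.5))
t=np.array([.486,-.203,.256]);D=R.from_euler('xyz',s["orientation"],degrees=True).as_matrix().T@(t-s["ee_pos"]);print("to yellow pre",D*1000)
E
```

```text
time_s: 8.25
ee_pos: [0.6153, 0.2466, 0.1404]
orientation: [-180.0, -0.0, -9.4]
force: [0.3, 0.5, 0.8]
width: -0.0001
finger_force: 0.0
time_s: 9.25
ee_pos: [0.4979, 0.268, 0.2617]
orientation: [-179.7, -0.4, -9.3]
force: [0.1, 0.6, -0.4]
width: 0.0
finger_force: 0.0
[0.49790263 0.26797804 0.26172382] [-179.69858611   -0.44065512   -9.34196813]
to yellow pre [ 64.66158018 466.68987915   3.76626385]
```

View pics/t1.png

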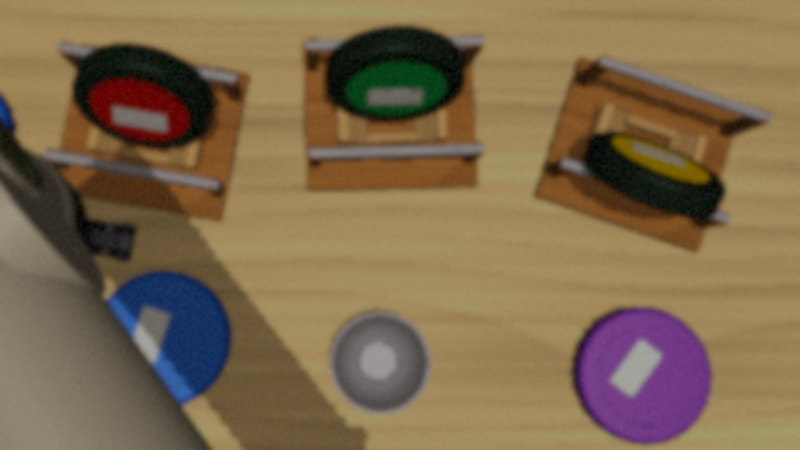

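The red cake (145,95) now leans on its back bar just like green. Yellow is next.

```bash
python3 -m crank '[65,467,0,8.6,0, 65,467,0,8.6,0, 65,467,0,8.6,0, 65,467,0,8.6,0, 65,467,0,8.6,0, 65,467,0,8.6,0, 65,467,0,8.6,0, 65,467,0,8.6,0, 65,467,0,8.6,0, 65,467,0,8.6,0, 65,467,0,8.6,0, 65,467,0,8.6,0]'
python3 - <<'E'
from h import *
s=robot.observe();y=np.radians(-18);e=s["ee_pos"]-np.array([.598,-.239,0]);print("stand frame",e[0]*np.cos(y)+e[1]*np.sin(y),-e[0]*np.sin(y)+e[1]*np.cos(y))
E
```

```text
time_s: 10.8
ee_pos: [0.4851, -0.204, 0.2563]
orientation: [-180.0, -0.0, -17.9]
force: [-0.4, -0.3, 0.2]
width: 0.0003
finger_force: 0.0
stand frame -0.1181382943394294 -0.0016272882572351821
```

```bash
python3 -m crank '[0,-2,40,0,0, 0,-2,80,0,0, 0,-2,116,0,0, 0,-2,116,0,0, 10,-2,116,0,0, 20,-2,116,0,0, 25,-2,116,0,0, 28,-2,116,0,0, 31,-2,116,0,0, 34,-2,116,0,0, 37,-2,116,0,0, 40,-2,116,0,0, 43,-2,116,0,0, 46,-2,116,0,0]'
python3 -m crank '[3,0,0,0,0, 6,0,0,0,0, 9,0,0,0,0, 12,0,0,0,0, 15,0,0,0,0, 18,0,0,0,0, 21,0,0,0,0, 24,0,0,0,0, 27,0,0,0,0, 30,0,0,0,0, 33,0,0,0,0, 36,0,0,0,0, 39,0,0,0,0, 42,0,0,0,0, 45,0,0,0,0, 48,0,0,0,0, 51,0,0,0,0, 54,0,0,0,0, 57,0,0,0,0, 60,0,0,0,0]'
python3 -m crank '[2,0,0,0,0, 4,0,0,0,0, 6,0,0,0,0, 8,0,0,0,0, 10,0,0,0,0, 12,0,0,0,0, 13,0,0,0,0, 13,0,0,0,0, 13,0,0,0,0, 13,0,0,0,0]'
python3 -m crank '[-10,0,0,0,0, -30,0,0,0,0, -60,0,0,0,0, -90,0,0,0,0, -120,0,0,0,0, -120,0,-60,0,0, -120,0,-116,0,0, -120,0,-116,0,0, -120,0,-116,0,0, -120,0,-116,0,0]'
python3 - <<'E'
from h import *
a=cams.get_image('top')['frame'][140:320,190:510];b=cams.get_image('scene')['frame'][120:280,130:450]
cv2.imwrite('pics/f.png',cv2.resize(np.vstack([a,b]),None,fx=1.75,fy=1.75))
E
```

```text
time_s: 12.55
ee_pos: [0.5295, -0.2175, 0.1403]
orientation: [-180.0, -0.0, -18.0]
force: [-0.6, 0.5, 0.8]
width: 0.0003
finger_force: 0.1
time_s: 15.05
ee_pos: [0.5866, -0.236, 0.1403]
orientation: [-180.0, -0.0, -18.0]
force: [0.7, -0.5, 0.6]
width: -0.0002
finger_force: 0.1
time_s: 16.3
ee_pos: [0.5987, -0.24, 0.1403]
orientation: [-180.0, 0.0, -18.0]
force: [-0.3, -0.5, -0.3]
width: 0.0002
finger_force: 0.0
time_s: 17.55
ee_pos: [0.4837, -0.2027, 0.255]
orientation: [-180.0, 0.1, -18.0]
force: [-0.5, -0.1, -1.3]
width: 0.0001
finger_force: 0.0
```

View pics/f.png

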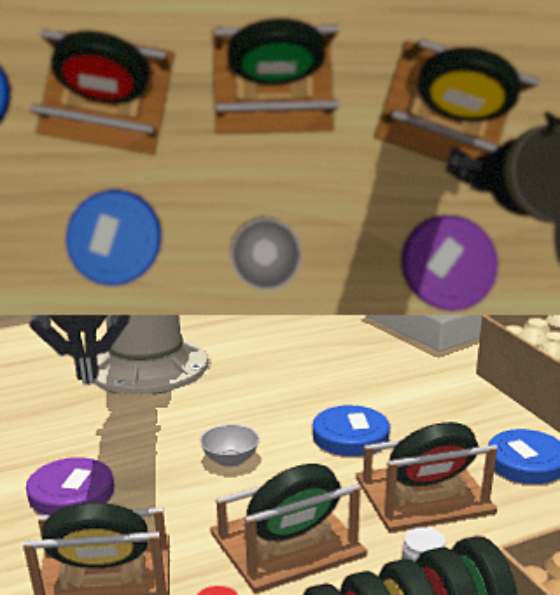

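The red (100,65), green (275,50) and yellow (468,82) cakes all lean on their back bars. The bowl and look-alikes haven't moved, and the arm is clear.

```bash
python3 -c "
from plant import robot
print(robot.hand_in())"
```

```text
the job is handed in; nothing more can be done
None
```

I pushed the red-label cake back first, then the yellow, and both now lean on the back bars of their own stands; the green-label cake and the bowl, jar and tin were never touched, and the job was handed in at about 18 s.

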